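# Unlock the sample rack and weigh the square tin

### The arm

A 6-joint arm with a two-finger parallel gripper is mounted at the origin on the work surface. World frame = base frame: x ahead of the robot, y to its left, z up, the work surface at z = 0. Lengths are in m, angles in rad, forces in N, time in s.
With the tool pointing down it reaches from about 0.35 to 0.775 m from the base axis. Payload 7.3 kg.
Tool frame: the origin (TCP) lies midway between the tips of the shut fingers; the grasp point (between the pads) lies 19 mm behind it; z points along the fingers, y is the line along which they close (so a half turn about z gives the same grasp; the last joint's range is limited). The gripper opens to 92 mm and grips with 3 to 60 N. Pads are 19 mm wide; open, the fingers measure 130 mm over their backs; the gripper's body (75 mm by 190 mm) begins 47 mm behind the grasp point.
Start: joints at [-1.355, 0.342, 1.524, -0, 1.275, -0.146], TCP at [0.186, -0.491, 0.227] pointing down, gripper open.
Joint ranges: [-2.53, 2.53], [-0.77, 2.02], [0.04, 2.7], [-1, 4.14], [0.28, 2.66], [-3.11, 3.11]. Speed limits (rad/s): [2.57, 2.57, 3.14, 3.14, 3.14, 3.14].

### API

Orientations are given as [roll, pitch, yaw] about the fixed x, y, z axes, in that order (R = Rz(yaw) Ry(pitch) Rx(roll)).
In Python, from cell import monitor, vision, workorder gives the robot as it stands.
- The arm moves only by the tool move_arm, never from a script. Its argument "rows" is a list of rows, each a list of 5 numbers: the shift along the world's x, y, z in mm, then the turn about the world's z in rad, then the closure, from -1 (fully open) to 1 (shut). A call has 1 to 12 rows; each row shifts and turns the commanded pose from where the row before left it; what a row does not reach is not made up. A row lasts 1/10 s, in which the tool goes at most 50 mm and 8.59 degrees, less where a joint would pass 70% of its speed; a pose out of reach is approached as far as the arm can. A call is refused whole if a number of a shift passes 50 or a number of a turn 0.15, either way. A call with a gripper value outside its range is refused whole. The fingers move at their own pace and stop on an object; "newtons" is the grip in N (left out, the last holds). Time passes only in rows, so rows that do not move let the fingers close. It gives the time, the measured TCP pose, the force, the opening and the grip force at its end, in the units of the state.
- monitor.observe(): the state, without advancing time (a new reading comes with each control period).
- vision.read_camera(name): name is "scene" or "top" or "wrist"; returns the picture (420x560x3 uint8, red, green, blue); there is no depth.
- vision.get_calibration(name): a dict with "K" (3x3 intrinsics, pixels), "k1" (the pictures are not rectified: a ray, as slopes to the right and down, at radius r is drawn at 1 + k1 r^2 times it, then the intrinsics apply), "T" (4x4, takes a point from camera to world coordinates); the wrist camera has in their place "mount" (4x4, takes a point from camera to tool coordinates, whose origin is the TCP and whose axes are the flange's). Camera axes: x right, y up, looking along -z (the intrinsics and any distortion apply to the point x, -y, -z); pixel columns grow to the right and rows downward; lengths in m; the calibration is good to about 2 mm. A picture is of the moment at which its call begins: read the wrist's pose just before it. get_calibration takes no time and is no camera call.
- workorder.hand_in(): hands the job in; it is judged then, once.
The state is a dict: "time": time; "qpos": joint angles; "qvel": joint speeds; "joint_efforts": joint torques, N m; "tool_pos": TCP position; "tool_rot": TCP orientation; "contact_force": force on the tool from outside, world axes, zero at the start; "torque": the same for the moment, N m; "opening": finger opening in m; "grip_force": force on a finger pad.
Only numpy, scipy, OpenCV 4.12 (cv2) and the standard library are available. Lean on these libraries where they do the work, as an engineer would, in place of code of your own. Each camera call takes 0.05 s, during which the arm holds its last target. There are 200 camera calls.

### The job

The sample rack is locked by a bar under two numbered dials: turn the left dial (on the robot's left) to 4 and the right dial to 1, then lift the freed bar off by its wooden handle and lay it flat in the long white tray. After that, take the square tin out of the rack and set it down gently, upright, in the middle of the scale's pan. Leave the two round tins in the rack and everything else on the table where it stands.

Things in the scene. Friction and masses are not known exactly. Their poses are not given: they have to be found in the camera images.
- rack: Fixed wooden sample rack, 216 mm long between two lock stations (388 mm overall along y, 114 mm deep in x). Origin under its middle on the table; x away from the robot, y to the robot's left, turned up to 0.2 rad. Floor 6 mm high, 22 mm high lips front and back, 93 mm high ends at y = +/-108 mm. Three tins stand in a row along y, 66 mm apart, in any order.
- left_dial (a joint): Angle of the left dial (rack y = +136 mm, on the robot's left), upright axis, range 0 to 3.0 rad. It points to the number n at 0.6 n rad; the value grows (higher numbers) as the dial turns clockwise seen from above. Stays where it is left (friction about 0.05 N m).
- right_dial (a joint): Angle of the right dial (rack y = -136 mm, on the robot's right); same build, values and sense as the left one: number n at 0.6 n rad, growing clockwise from above.
- left_dial_grip (a point): Point on the left dial's axis, 137 mm above the table, turning with it; its x axis is the pointer's direction: 1.5 rad counter-clockwise of outward (rack +y) at value 0, straight outward at 1.5. Dial: black bar knob 14 mm wide, 119 to 155 mm above the table, from 26 mm behind the axis to 20 mm ahead, then a 7 mm wide nose to 35 mm, white line on top.
- right_dial_grip (a point): The same point on the right dial, same knob; outward is rack -y here.
- left_plate (a point): Fixed point on the left dial's axis, on top of a black plate 101 mm above the table (114 mm in rack x, from 98 to 194 mm in y), with white numbers 0 to 5 around its outer side. Above it, under the knob, an aluminium disc of radius 36 mm (113 to 119 mm above the table) turns with the dial and overhangs the bar's end by 18 mm; its 33 mm wide slot frees the bar's end only at the code number.
- right_plate (a point): The same point under the right dial, same plate and disc.
- lock_bar: Steel bar, 236 mm along its y, 16 mm wide, 8 mm thick, 0.22 kg; on its middle an upright wooden handle, 64 mm along y, 16 mm thick in x, 8 to 52 mm above the underside. Origin: middle of the underside. Starts along the rack's y above the tins, underside 101 mm above the table, each end between 9 mm high guides, 2.5 mm play, under a dial's disc; lifts straight up once both dials are at the code.
- square_tin: The square tin: bare steel, 48 x 48 mm, 90 mm high, about 0.26 kg, loose; origin at the centre of its underside, x and y square to its sides. Stands in one of the rack's three places, turned up to 0.3 rad from the rack.
- round_tin: Round steel tin, 49 mm diameter, 88 mm high, loose, in the rack; stays there. Origin under its middle.
- slim_tin: Slim round steel tin, 40 mm diameter, 74 mm high, loose, in the rack; stays there. Origin under its middle.
- scale: Fixed black bench scale 190 x 150 mm (x, y), 28 mm high, with a small display towards its -x side; on the robot's left or right. Origin on the table.
- pan (a point): Centre of the top of the scale's square steel pan, 144 x 144 mm, 28 mm above the table.
- bar_tray: Fixed white long tray, outside 280 mm along its x and 100 mm along its y, 18 mm high, walls and floor 5 mm thick; opposite side from the scale. Origin under its middle on the table.
- bowl_a: White cupping bowl, 100 mm wide, 70 mm high; bystander. Origin under its middle.
- bowl_b: Same bowl, behind the rack; bystander.
- bowl_c: Same bowl, bystander.
- syrup_bottle: Amber bottle, 60 mm diameter, 190 mm tall, upright; bystander. Origin under its middle.
- tumbler: Glass tumbler, 68 mm wide, 90 mm high; bystander. Origin under its middle.
- jar: Glass jar, 70 mm diameter, 100 mm high, behind the rack; bystander. Origin under its middle.
- spoon: Steel cupping spoon, 160 mm, lying flat, 20 mm high at most; bystander.
Things that resemble listed ones, but are neither listed nor needed, are in the scene too. Leave any red or yellow look-alike of the square_tin alone.

How it is judged:
By the outcome, as a careful person would: the job done as asked, in the order asked, and still so for the second after the job is handed in, with the robot touching nothing.
It also fails if it takes over 72 s, if anything falls off the work surface, if the arm or the gripper's body presses on something with over 40 N, if the wrist force passes 120 N, or if a joint passes its speed limit or range.

## Working session

There is one attempt and no reset: what is moved stays moved. The work goes in short steps, Python scripts to look and compute and a tool call to move; the robot and the scene stay as the last step left them, time stands still between calls to the robot, and variables do not carry over. Pictures are saved under pics/ and viewed, at most 10 in all, crops included, and the job is handed in when it is done.

Besides the shell and the picture viewer there is one more tool, called after "Emit:" as name(argument=value, ...) on one line, values as JSON. move_arm: Moves the arm, as the interface text tells. Its arguments: {"type":"object","properties":{"rows":{"type":"array","items":{"type":"array","items":{"type":"number"}}},"newtons":{"type":"number"}},"required":["rows"]}

```bash
mkdir -p pics; ls
cat > h.py <<'E'
import numpy as np, cv2
from cell import monitor, vision, workorder
from scipy.spatial.transform import Rotation as R
def cam(name, st=None):
    c=vision.get_calibration(name)
    if 'T' in c: T=np.array(c['T'])
    else:
        st=st or monitor.observe()
        M=np.eye(4); M[:3,:3]=R.from_euler('xyz',st['tool_rot']).as_matrix(); M[:3,3]=st['tool_pos']
        T=M@np.array(c['mount'])
    return np.array(c['K']),float(c['k1']),T
def ray(C,uv):
    K,k1,T=C
    s=cv2.undistortPoints(np.array(uv,float).reshape(-1,1,2),K,np.array([k1,0,0,0,0.])).reshape(-1,2)
    d=np.c_[s[:,0],-s[:,1],-np.ones(len(s))]@T[:3,:3].T
    return T[:3,3],d
def onz(C,uv,z):
    o,d=ray(C,uv); z=np.asarray(z,float)
    return o+d*((z-o[2])/d[:,2])[:,None]
def proj(C,P):
    K,k1,T=C; P=np.array(P,float).reshape(-1,3)
    p=(P-T[:3,3])@T[:3,:3]; s=np.c_[p[:,0]/-p[:,2],-p[:,1]/-p[:,2]]
    s=s*(1+k1*(s**2).sum(1))[:,None]
    return s@K[:2,:2].T+K[:2,2]
def save(n,im,sc=1):
    cv2.imwrite('pics/'+n,cv2.resize(im[...,::-1],None,fx=sc,fy=sc,interpolation=cv2.INTER_CUBIC))
E
python3 - <<'E'
from h import *
st=monitor.observe(); print({k:np.round(v,3) for k,v in st.items()})
for n in('top','scene'):
    im=vision.read_camera(n); np.save(n+'.npy',im); save(n+'0.png',im,1.42)
    K,k,T=cam(n); print(n,K.round(1).tolist(),k,T.round(3).tolist())
print(vision.get_calibration('wrist'))
E
```

```text
pics
{'time': np.float64(0.0), 'qpos': array([-1.355,  0.343,  1.525,  0.   ,  1.275, -0.146]), 'qvel': array([ 0.001, -0.001, -0.001, -0.001,  0.   , -0.001]), 'joint_efforts': array([-1.0000e-03, -4.3125e+01, -2.4422e+01,  7.2000e-02,  5.6000e-02,
       -0.0000e+00]), 'tool_pos': array([ 0.186, -0.491,  0.226]), 'tool_rot': array([-3.14 , -0.   ,  0.362]), 'contact_force': array([-0.403, -1.004, -0.38 ]), 'torque': array([-0.03 , -0.012, -0.009]), 'grip_force': np.float64(0.0), 'opening': np.float64(0.091)}
top [[454.6, 0.0, 270.4], [0.0, 454.6, 207.6], [0.0, 0.0, 1.0]] 0.0004770759156525249 [[-0.0, 0.996, -0.085, 0.497], [-1.0, 0.001, 0.021, 0.006], [0.021, 0.085, 0.996, 1.112], [0.0, 0.0, 0.0, 1.0]]
scene [[538.9, 0.0, 277.9], [0.0, 538.9, 210.9], [0.0, 0.0, 1.0]] -0.13161706066693116 [[-0.018, -0.657, 0.754, 1.545], [1.0, -0.008, 0.017, 0.029], [-0.005, 0.754, 0.657, 0.949], [0.0, 0.0, 0.0, 1.0]]
{'K': array([[336.92151023,   0.        , 278.68381912],
       [  0.        , 336.92151023, 207.58126375],
       [  0.        ,   0.        ,   1.        ]]), 'k1': -0.0663646284052556, 'mount': array([[ 1.10916316e-04,  9.54852063e-01,  2.97081681e-01,
         8.00413445e-02],
       [ 9.99999717e-01, -3.26930109e-04,  6.77435254e-04,
         5.58807982e-05],
       [ 7.43975396e-04,  2.97081522e-01, -9.54851829e-01,
        -1.58519738e-01],
       [ 0.00000000e+00,  0.00000000e+00,  0.00000000e+00,
         1.00000000e+00]])}
```

View pics/top0.png

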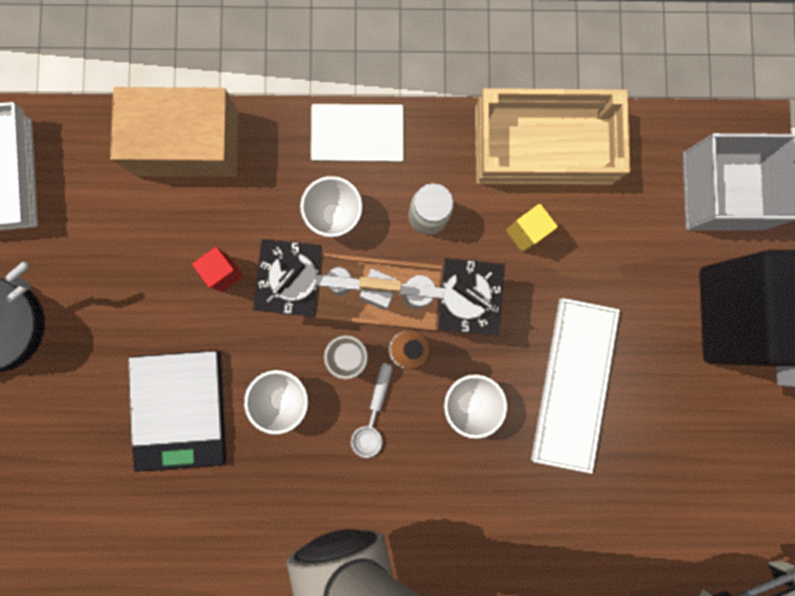

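View pics/scene0.png

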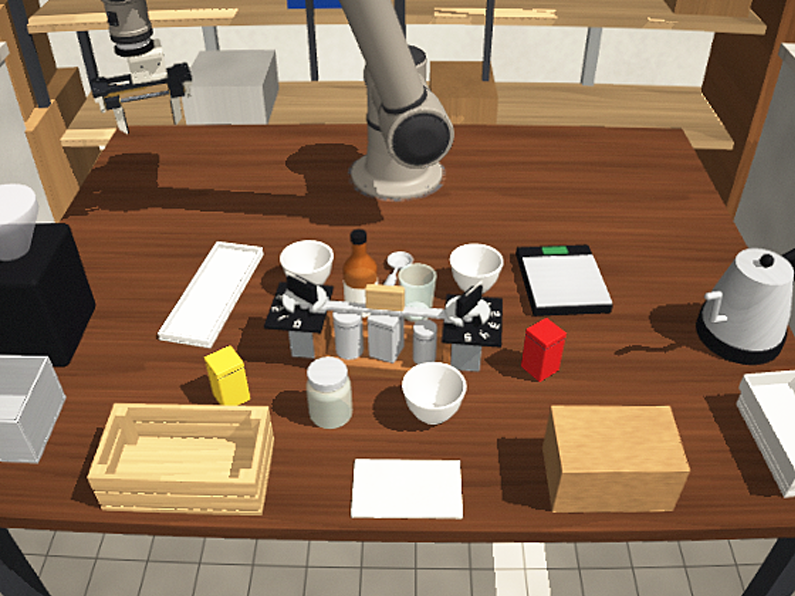

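The top view shows the rack in the middle, with the left dial at about (292,277) and the right dial at about (467,296) in the enlarged picture. The scale is on the robot's left, the pan at (175,398), and the tray is on its right at (577,385).

Candidates for the square tin:
- the bare steel one mid-rack at (378,288)
- the round tin at (420,290)
- the slim tin at (340,278)
- the red block at (215,267)
- the yellow block at (532,228)

I choose the bare steel one in the middle place.

Run:
```python
from h import *
im=np.load('top.npy'); C=cam('top'); hsv=cv2.cvtColor(im,cv2.COLOR_RGB2HSV)
def blob(mask,box,z,name,close=7):
    m=np.zeros(mask.shape,np.uint8); x0,y0,x1,y1=[int(v/1.42) for v in box]
    m[y0:y1,x0:x1]=mask[y0:y1,x0:x1]*255
    m=cv2.morphologyEx(m,cv2.MORPH_CLOSE,np.ones((close,close)))
    cs,_=cv2.findContours(m,0,2); c=max(cs,key=cv2.contourArea)
    P=onz(C,c.reshape(-1,2),z)[:,:2]
    r=cv2.minAreaRect((P*1000).astype(np.float32)); print(name,np.round(r[0],1),np.round(r[1],1),round(r[2],1)); return r
blk=(hsv[...,2]<60)
l=blob(blk,(235,225,330,325),.101,'Lplate',15); r=blob(blk,(435,245,515,345),.101,'Rplate',15)
d=np.array(l[0])-r[0]; print('sep',np.hypot(*d),'yaw',np.arctan2(-d[0],d[1]),'centre',(np.array(l[0])+r[0])/2)
wh=(hsv[...,2]>150)&(hsv[...,1]<60)
blob(wh,(520,290,630,480),.018,'tray'); blob(wh,(120,345,230,450),.028,'pan')
save('rackcrop.png',im[150:260,165:365],4)
```

```text
Lplate [610.7 136.3] [ 97.5 112. ] 84.4
Rplate [ 581.2 -153.8] [ 94.9 113.3] 83.0
sep 291.64856867874363 yaw -0.10141433671430611 centre [595.93832397  -8.76136017]
tray [ 439.8 -341.1] [106.6 282.5] 78.7
pan [419.1 330.7] [143.3 144.4] 4.3
```

View pics/rackcrop.png

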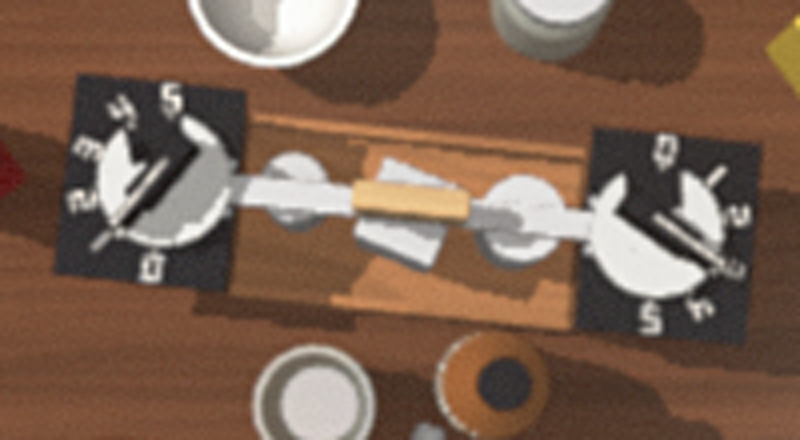

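The plates measure 97×112 and 95×113 mm, as they should, with a separation of 291.6 mm (292 expected) and a rack yaw of about -0.10. The crop shows:
- Left pointer at about number 1, (100,240).
- Right pointer at about number 3, (735,270).
- The bare, turned square tin in the middle at (410,212), between the slim tin at (297,190) and the round tin at (520,220).

Next I move the wrist camera over the rack.

Emit:
move_arm(rows=[[25, 30, 10, -0.03, -1], [30, 35, 10, -0.03, -1], [30, 35, 10, -0.03, -1], [30, 35, 10, -0.03, -1], [30, 35, 10, -0.03, -1], [30, 35, 10, -0.03, -1], [30, 35, 10, -0.03, -1], [30, 35, 10, -0.03, -1], [30, 35, 10, -0.03, -1], [30, 35, 10, -0.03, -1], [30, 35, 10, -0.03, -1], [30, 35, 10, -0.03, -1]])

```text
time: 1.3
tool_pos: [0.5416, -0.0742, 0.3468]
tool_rot: [3.142, 0.001, 0.001]
contact_force: [1.0, -1.2, 0.5]
opening: 0.0918
grip_force: 0.0
```

Emit:
move_arm(rows=[[30, 35, 5, -0.03, -1], [25, 28, 5, -0.02, -1], [0, 0, 0, 0, -1], [0, 0, 0, 0, -1]])

```text
time: 1.7
tool_pos: [0.5959, -0.0124, 0.3557]
tool_rot: [3.141, 0.002, -0.046]
contact_force: [0.2, 0.0, 0.2]
opening: 0.0919
grip_force: 0.0
```

Run:
```python
from h import *
st=monitor.observe(); print({k:np.round(v,3) for k,v in st.items()})
im=vision.read_camera('wrist'); np.save('w1.npy',im); save('w1.png',im,1.42)
```

```text
{'time': np.float64(1.7), 'qpos': array([-0.149,  0.427,  1.048, -0.   ,  1.668,  1.468]), 'qvel': array([-0.035, -0.026,  0.025, -0.005, -0.002, -0.003]), 'joint_efforts': array([  1.336, -49.473, -27.424,   0.196,  -0.096,   0.081]), 'tool_pos': array([ 0.596, -0.012,  0.356]), 'tool_rot': array([ 3.141e+00,  2.000e-03, -4.600e-02]), 'contact_force': array([0.2  , 0.011, 0.2  ]), 'torque': array([ 0.056, -0.014,  0.033]), 'grip_force': np.float64(0.0), 'opening': np.float64(0.092)}
```

View pics/w1.png

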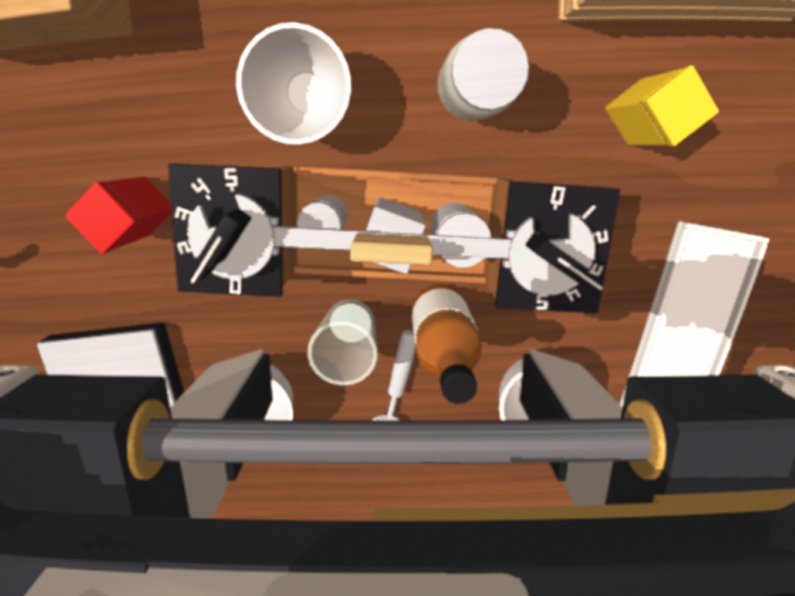

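The wrist view shows the left dial at about (220,245) pointing near 1, and the right dial at about (552,255) pointing near 3. The square steel tin is at about (395,225), with the handle at (390,248) in front of it, and the bottle cap is at (458,382). I'll now take precise measurements from it.

Run:
```python
from h import *
im=np.load('w1.npy'); C=cam('wrist'); hsv=cv2.cvtColor(im,cv2.COLOR_RGB2HSV)
def blob(mask,box,z,name,close=7,C=C):
    m=np.zeros(mask.shape,np.uint8); x0,y0,x1,y1=[int(v/1.42) for v in box]
    m[y0:y1,x0:x1]=mask[y0:y1,x0:x1]*255
    m=cv2.morphologyEx(m,cv2.MORPH_CLOSE,np.ones((close,close)))
    cs,_=cv2.findContours(m,0,2); c=max(cs,key=cv2.contourArea)
    P=onz(C,c.reshape(-1,2),z)[:,:2]
    r=cv2.minAreaRect((P*1000).astype(np.float32)); print(name,np.round(r[0],1),np.round(r[1],1),round(r[2],1)); return r
blk=(hsv[...,2]<60)
l=blob(blk,(160,155,285,305),.101,'Lplate',25); r=blob(blk,(490,175,625,320),.101,'Rplate',25)
d=np.array(l[0])-r[0]; yaw=np.arctan2(-d[0],d[1]); c=(np.array(l[0])+r[0])/2
print('sep',np.hypot(*d),'yaw',yaw,'centre',c)
wood=(hsv[...,0]>12)&(hsv[...,0]<28)&(hsv[...,2]>150)&(hsv[...,1]>60)&(hsv[...,1]<170)
blob(wood,(345,230,440,270),.153,'handle',3)
blob(blk,(430,355,480,405),.19,'bottlecap',3)
it=np.load('top.npy'); ht=cv2.cvtColor(it,cv2.COLOR_RGB2HSV); Ct=cam('top')
blob(ht[...,2]<60,(395,335,430,365),.19,'bottlecap top',3,Ct)
n=np.array([-np.sin(yaw),np.cos(yaw)])*136
for s in(1,-1): print('dial',c+s*n)
A=cv2.resize(im[100:230,100:450],None,fx=2.2,fy=2.2,interpolation=cv2.INTER_CUBIC)
save('w1crop.png',A)
```

```text
Lplate [611.1 134.6] [ 97.1 111.6] 84.6
Rplate [ 581.2 -154.1] [ 97.4 113.3] 84.1
sep 290.2150803672202 yaw -0.10307388819280328 centre [596.12667847  -9.73589325]
handle [598.4 -10.1] [64.8 26.9] 85.9
bottlecap [501.9 -55.9] [31.7 25.3] 11.5
bottlecap top [498.9 -55.4] [22.6 22.6] 63.5
dial [610.11991862 125.54229875]
dial [ 582.13343831 -145.01408525]
```

View pics/w1crop.png

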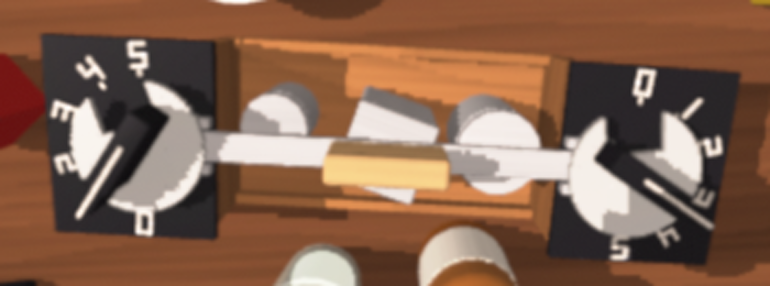

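The close crop confirms the middle tin: bare steel, square top, turned, around (392,140). The left pointer's white line runs (122,148)→(80,218) and the right one's (645,180)→(712,228).

Run:
```python
from h import *
C=cam('wrist'); yaw=-.1022
q=lambda p:np.array(p)/2.2+100-.3
for n,a,b,out,c in(('L',(122,148),(80,218),np.pi/2,(.6099,.126)),('R',(645,180),(712,228),-np.pi/2,(.5822,-.1446))):
    P=onz(C,q([a,b]),.155)[:,:2]; d=P[1]-P[0]; th=np.arctan2(d[1],d[0])
    v=(out+yaw+1.5-th+np.pi)%(2*np.pi)-np.pi
    e=np.array(c)-P[0]; off=e[0]*-np.sin(th)+e[1]*np.cos(th)
    print(n,'th',th,'value',v,v/.6,'axis off line mm',off*1000,'nose dist',np.hypot(*(P[1]-c))*1000)
# tin top edges at z .096: crop corners
print(onz(C,q([(372,88),(437,127),(412,200),(348,138)]),.096).round(4))
```

```text
L th 2.4730331158646868 value 0.49556321093020994 0.8259386848836833 axis off line mm -0.8138200657129089 nose dist 35.93530052385537
R th -2.207473984870093 value 2.034477658075196 3.3907960967919935 axis off line mm -0.6246909163386831 nose dist 37.31467303815674
[[ 0.6326 -0.003   0.096 ]
 [ 0.609  -0.0385  0.096 ]
 [ 0.5671 -0.0226  0.096 ]
 [ 0.6052  0.0123  0.096 ]]
```

Emit:
move_arm(rows=[[-1, -13, -10, 0.1, -0.2], [-1, -13, -10, 0.1, -0.2], [-1, -13, -10, 0.1, -0.2], [-1, -13, -10, 0.1, -0.2], [-1, -13, -10, 0.1, -0.2], [-2, -13, -10, 0.1, -0.2], [-2, -13, -10, 0.1, -0.2], [-2, -13, -10, 0.1, -0.2], [-2, -13, -10, 0.1, -0.2], [-1, -16, -10, 0.08, -0.2], [0, 0, 0, 0, -0.2], [0, 0, 0, 0, -0.2]])

```text
time: 2.95
tool_pos: [0.5812, -0.1467, 0.2571]
tool_rot: [-3.141, -0.0, 0.928]
contact_force: [0.7, 0.8, -0.3]
opening: 0.0551
grip_force: 0.0
```

Emit:
move_arm(rows=[[1, 2, -25, 0, -0.2], [0, 0, -30, 0, -0.2], [0, 0, -30, 0, -0.2], [0, 0, -25, 0, -0.2], [0, 0, -10, 0, -0.2], [0, 0, -6, 0, -0.2], [0, 0, 0, 0, -0.2], [0, 0, 0, 0, -0.2]])

```text
time: 3.75
tool_pos: [0.5836, -0.1442, 0.1322]
tool_rot: [3.139, -0.001, 0.932]
contact_force: [-0.6, -0.2, -0.3]
opening: 0.0552
grip_force: 0.0
```

Emit:
move_arm(rows=[[0, 0, 0, 0, 1], [0, 0, 0, 0, 1], [0, 0, 0, 0, 1], [0, 0, 0, 0, 1], [0, 0, 0, 0, 1], [0, 0, 0, 0, 1], [0, 0, 0, 0, 1], [0, 0, 0, 0, 1]], newtons=20)

```text
time: 4.55
tool_pos: [0.5833, -0.1445, 0.1308]
tool_rot: [3.14, -0.0, 0.932]
contact_force: [2.7, -2.3, -1.5]
opening: 0.0139
grip_force: 20.0
```

Emit:
move_arm(rows=[[0, 0, 0, 0.1, 1], [0, 0, 0, 0.1, 1], [0, 0, 0, 0.1, 1], [0, 0, 0, 0.1, 1], [0, 0, 0, 0.1, 1], [0, 0, 0, 0.1, 1], [0, 0, 0, 0.1, 1], [0, 0, 0, 0.1, 1], [0, 0, 0, 0.1, 1], [0, 0, 0, 0.1, 1]])

```text
time: 5.55
tool_pos: [0.5836, -0.1445, 0.1308]
tool_rot: [3.14, 0.001, 1.936]
contact_force: [4.6, -2.9, -2.6]
opening: 0.0135
grip_force: 20.0
```

Emit:
move_arm(rows=[[0, 0, 0, 0.1, 1], [0, 0, 0, 0.1, 1], [0, 0, 0, 0.1, 1], [0, 0, 0, 0.1, 1], [0, 0, 0, 0.037, 1], [0, 0, 0, 0, 1], [0, 0, 0, 0, 1], [0, 0, 0, 0, 1]])

```text
time: 6.35
tool_pos: [0.5837, -0.1444, 0.1308]
tool_rot: [3.141, 0.002, 2.369]
contact_force: [4.5, -1.9, -3.1]
opening: 0.014
grip_force: 20.0
```

Emit:
move_arm(rows=[[0, 0, 0, 0, -0.2], [0, 0, 0, 0, -0.2], [0, 0, 0, 0, -0.2], [0, 0, 20, 0, -0.2], [0, 0, 40, 0, -0.2], [0, 0, 40, 0, -0.2], [3, 30, 0, 0.02, -0.2], [3, 40, 0, 0.02, -0.2], [4, 40, 0, 0.02, -0.2], [4, 40, 0, 0.02, -0.2], [4, 40, 0, 0.024, -0.2], [4, 40, 0, 0, -0.2]])

```text
time: 7.55
tool_pos: [0.6045, 0.0877, 0.2308]
tool_rot: [-3.141, -0.0, 2.473]
contact_force: [-0.5, -1.2, -0.2]
opening: 0.0551
grip_force: 0.0
```

Emit:
move_arm(rows=[[4, 30, 0, 0, -0.2], [0, 10, 0, 0, -0.2], [0, 0, 0, 0, -0.2], [0, 0, 0, 0, -0.2]])

```text
time: 7.95
tool_pos: [0.6087, 0.125, 0.2306]
tool_rot: [-3.141, 0.0, 2.473]
contact_force: [-0.5, -0.8, 0.1]
opening: 0.0547
grip_force: 0.0
```

Run:
```python
from h import *
st=monitor.observe(); print(st['tool_pos'],st['tool_rot'],st['qpos'])
im=vision.read_camera('wrist'); np.save('w2.npy',im)
it=vision.read_camera('top'); np.save('top2.npy',it)
a=cv2.resize(im,(560,420)); b=cv2.resize(it[150:260,165:365],(560,308))
save('w2.png',np.vstack([a,b[:180*1]]) if 0 else cv2.resize(it[150:260,165:365],(800,440),interpolation=cv2.INTER_CUBIC))
```

```text
[0.6086733  0.12503026 0.23064163] [-3.14087308e+00  5.13521151e-05  2.47252505e+00] [ 7.96225529e-02  5.20184793e-01  1.22982476e+00 -5.71201011e-04
  1.39203531e+00 -8.22004463e-01]
```

View pics/w2.png

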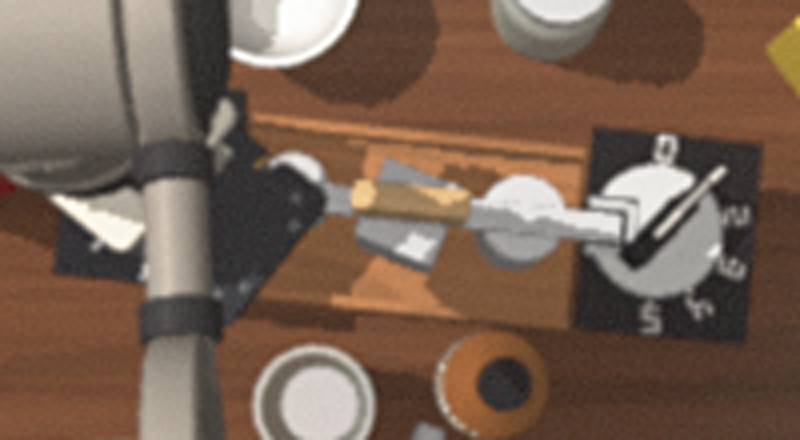

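The right dial now points at 1, at (722,170), and its slot lies over the bar's end at (610,220). Now the left dial.

Emit:
move_arm(rows=[[1, 1, -25, 0, -0.2], [0, 0, -30, 0, -0.2], [0, 0, -25, 0, -0.2], [0, 0, -14, 0, -0.2], [0, 0, -6, 0, -0.2], [0, 0, 0, 0, -0.2], [0, 0, 0, 0, -0.2]])

```text
time: 8.75
tool_pos: [0.6105, 0.1264, 0.1317]
tool_rot: [3.141, 0.001, 2.472]
contact_force: [0.6, 0.2, -0.2]
opening: 0.0552
grip_force: 0.0
```

Emit:
move_arm(rows=[[0, 0, 0, 0, 1], [0, 0, 0, 0, 1], [0, 0, 0, 0, 1], [0, 0, 0, 0, 1], [0, 0, 0, 0, 1], [0, 0, 0, 0, 1], [0, 0, 0, 0, 1], [0, 0, 0, 0, 1]], newtons=20)

```text
time: 9.55
tool_pos: [0.61, 0.1272, 0.1308]
tool_rot: [3.141, 0.0, 2.473]
contact_force: [1.2, 1.0, 0.6]
opening: 0.0135
grip_force: 20.0
```

Turn from 2.473 to 0.569, i.e. -1.904.

Emit:
move_arm(rows=[[0, 0, 0, -0.1, 1], [0, 0, 0, -0.1, 1], [0, 0, 0, -0.1, 1], [0, 0, 0, -0.1, 1], [0, 0, 0, -0.1, 1], [0, 0, 0, -0.1, 1], [0, 0, 0, -0.1, 1], [0, 0, 0, -0.1, 1], [0, 0, 0, -0.1, 1], [0, 0, 0, -0.1, 1]])

```text
time: 10.55
tool_pos: [0.6111, 0.1276, 0.1308]
tool_rot: [3.139, -0.001, 1.469]
contact_force: [5.7, 3.1, -2.0]
opening: 0.0136
grip_force: 20.0
```

Emit:
move_arm(rows=[[0, 0, 0, -0.1, 1], [0, 0, 0, -0.1, 1], [0, 0, 0, -0.1, 1], [0, 0, 0, -0.1, 1], [0, 0, 0, -0.1, 1], [0, 0, 0, -0.1, 1], [0, 0, 0, -0.1, 1], [0, 0, 0, -0.1, 1], [0, 0, 0, -0.1, 1], [0, 0, 0, -0.004, 1], [0, 0, 0, 0, 1], [0, 0, 0, 0, 1]])

```text
time: 11.75
tool_pos: [0.612, 0.1271, 0.1308]
tool_rot: [3.139, -0.004, 0.568]
contact_force: [8.2, 2.8, -5.1]
opening: 0.0135
grip_force: 20.0
```

Emit:
move_arm(rows=[[0, 0, 0, 0, -0.2], [0, 0, 0, 0, -0.2], [0, 0, 0, 0, -0.2], [0, 0, 20, 0, -0.2], [0, 0, 40, 0, -0.2], [0, 0, 40, 0.05, -0.2], [-2, -20, 20, 0.12, -0.2], [-3, -30, 30, 0.12, -0.2], [-3, -30, 20, 0.12, -0.2], [-3, -30, 0, 0.12, -0.2], [-2, -26, 0, 0.12, -0.2], [0, 0, 0, 0.12, -0.2]])

```text
time: 12.95
tool_pos: [0.5963, -0.0123, 0.3009]
tool_rot: [3.142, 0.001, 1.34]
contact_force: [-0.4, 0.8, -0.6]
opening: 0.0555
grip_force: 0.0
```

Emit:
move_arm(rows=[[0, 0, 0, 0.13, -0.2], [0, 0, 0, 0, -0.2], [0, 0, 0, 0, -0.2]])

```text
time: 13.25
tool_pos: [0.5967, -0.0089, 0.3008]
tool_rot: [-3.141, 0.0, 1.465]
contact_force: [0.5, 0.6, -0.5]
opening: 0.0549
grip_force: 0.0
```

Run:
```python
from h import *
st=monitor.observe(); print(st['tool_pos'],st['tool_rot'])
im=vision.read_camera('wrist'); np.save('w3.npy',im)
it=vision.read_camera('top'); np.save('top3.npy',it)
a=cv2.resize(it[150:260,165:365],(560,308),interpolation=cv2.INTER_CUBIC)
save('w3.png',np.vstack([im[:290],a]))
it=np.load('top.npy'); h=cv2.cvtColor(it,cv2.COLOR_RGB2HSV); C=cam('top')
for t in(170,200):
    m=((h[...,2]>t)&(h[...,1]<40)).astype(np.uint8)*255; m[:,:365]=0; m[:205]=0; m[340:]=0; m[:,445:]=0
    c=max(cv2.findContours(m,0,2)[0],key=cv2.contourArea)
    P=onz(C,c.reshape(-1,2),.018)[:,:2]*1000; r=cv2.minAreaRect(P.astype(np.float32)); print(r, cv2.boxPoints(r).round().tolist())
```

```text
[ 0.59669198 -0.00894669  0.30075548] [-3.14145890e+00  2.29264769e-05  1.46546776e+00]
((440.05609130859375, -341.3228759765625), (104.7354736328125, 281.06329345703125), 78.68175506591797) [[292.0, -365.0], [568.0, -420.0], [588.0, -318.0], [313.0, -262.0]]
((439.75738525390625, -341.611328125), (102.8442153930664, 279.652587890625), 78.64875793457031) [[293.0, -365.0], [567.0, -420.0], [587.0, -319.0], [313.0, -264.0]]
```

View pics/w3.png

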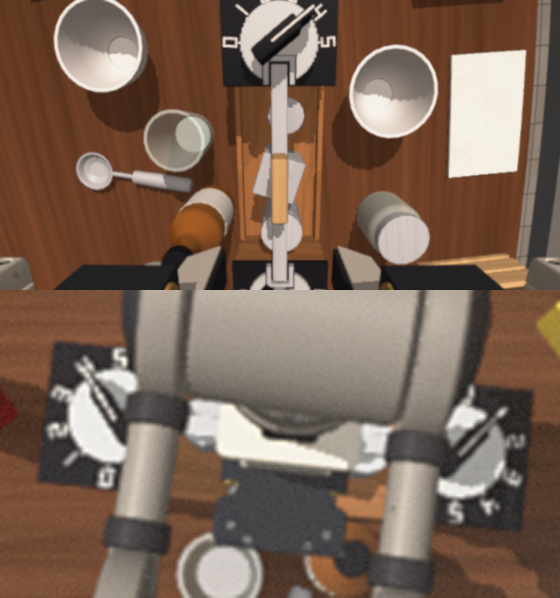

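The left dial now points at 4, at (315,10) in the wrist part, and its slot is over the bar's end. The right dial is still at 1. The tray's rim measures 280×102 mm, centred at (440,-341.5) with a long-axis yaw of -0.198. Next I grasp the handle.

Emit:
move_arm(rows=[[0, 0, -25, 0, -0.2], [0, 0, -40, 0, -0.2], [0, 0, -40, 0, -0.2], [0, 0, -30, 0, -0.2], [0, 0, -20, 0, -0.2], [0, 0, -12, 0, -0.2], [0, 0, -8, 0, -0.2], [0, 0, 0, 0, -0.2], [0, 0, 0, 0, -0.2]])

```text
time: 14.25
tool_pos: [0.5975, -0.009, 0.1267]
tool_rot: [3.14, 0.0, 1.469]
contact_force: [0.6, 1.0, 0.0]
opening: 0.0553
grip_force: 0.0
```

Emit:
move_arm(rows=[[0, 0, 0, 0, 1], [0, 0, 0, 0, 1], [0, 0, 0, 0, 1], [0, 0, 0, 0, 1], [0, 0, 0, 0, 1], [0, 0, 0, 0, 1], [0, 0, 0, 0, 1], [0, 0, 0, 0, 1]], newtons=35)

```text
time: 15.05
tool_pos: [0.5969, -0.009, 0.1258]
tool_rot: [3.141, 0.0, 1.469]
contact_force: [-0.3, 0.0, -0.1]
opening: 0.0158
grip_force: 35.0
```

Emit:
move_arm(rows=[[0, 0, 4, 0, 1], [0, 0, 6, 0, 1], [0, 0, 6, 0, 1], [0, 0, 6, 0, 1], [0, 0, 6, 0, 1]])

```text
time: 15.55
tool_pos: [0.5969, -0.009, 0.1544]
tool_rot: [3.141, 0.0, 1.469]
contact_force: [-0.3, 0.4, -1.7]
opening: 0.0156
grip_force: 35.0
```

Emit:
move_arm(rows=[[0, 0, 15, 0, 1], [0, 0, 25, 0, 1], [0, 0, 30, 0, 1], [0, 0, 25, 0, 1], [0, 0, 10, 0, 1], [-4, -10, 0, -0.05, 1], [-9, -20, 0, -0.1, 1], [-9, -20, 0, -0.1, 1], [-9, -20, 0, -0.1, 1], [-9, -20, 0, -0.1, 1], [-9, -20, 0, -0.1, 1], [-9, -20, 0, -0.1, 1]])

```text
time: 16.75
tool_pos: [0.5381, -0.1396, 0.258]
tool_rot: [-3.14, 0.001, 0.815]
contact_force: [0.0, -0.0, -2.5]
opening: 0.016
grip_force: 35.0
```

Emit:
move_arm(rows=[[-9, -20, 0, -0.1, 1], [-9, -20, 0, -0.1, 1], [-9, -20, 0, -0.1, 1], [-9, -20, 0, -0.1, 1], [-9, -20, 0, -0.1, 1], [-9, -20, 0, -0.1, 1], [-9, -20, 0, -0.1, 1], [-9, -20, 0, -0.1, 1], [-9, -20, 0, -0.1, 1], [-9, -15, 0, -0.1, 1], [-9, -8, 0, -0.017, 1], [0, 0, 0, 0, 1]])

```text
time: 17.95
tool_pos: [0.4387, -0.3426, 0.2582]
tool_rot: [-3.141, 0.001, -0.198]
contact_force: [-0.2, 0.3, -2.4]
opening: 0.0155
grip_force: 35.0
```

Run:
```python
from h import *
st=monitor.observe(); print(st['tool_pos'],st['tool_rot'],st['contact_force'],st['opening'])
im=vision.read_camera('wrist'); np.save('w4.npy',im); save('w4.png',im)
```

```text
[ 0.43870932 -0.34258708  0.25819051] [-3.14114908e+00  1.23499526e-03 -1.98175918e-01] [-0.23879848  0.3367509  -2.42801491] 0.015546286237771567
```

View pics/w4.png

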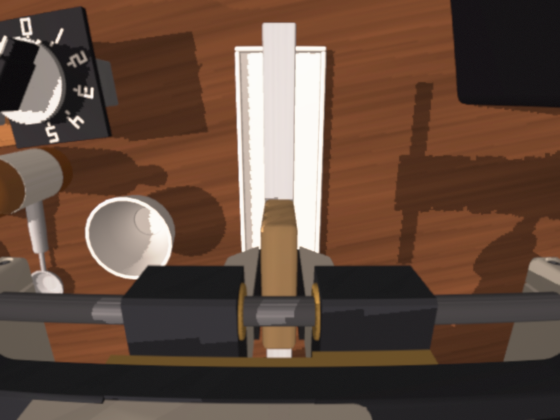

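The bar lies along the tray's axis, with its far end at (280,30) and the tray's end at (280,48), so it is centred sideways. Next I lower it.

Emit:
move_arm(rows=[[1, 1, -25, 0, 1], [0, 0, -40, 0, 1], [0, 0, -40, 0, 1], [0, 0, -40, 0, 1], [0, 0, -35, 0, 1], [0, 0, -20, 0, 1], [0, 0, -12, 0, 1], [0, 0, -8, 0, 1], [0, 0, -3, 0, 1], [0, 0, -3, 0, 1], [0, 0, 0, 0, 1], [0, 0, 0, 0, 1]])

```text
time: 19.2
tool_pos: [0.4412, -0.3413, 0.0335]
tool_rot: [3.141, -0.001, -0.198]
contact_force: [-0.4, -0.6, -2.0]
opening: 0.0157
grip_force: 35.0
```

Emit:
move_arm(rows=[[0, 0, -1, 0, 1], [0, 0, -1, 0, 1], [0, 0, -0.5, 0, 1], [0, 0, 0, 0, 1]])

```text
time: 19.6
tool_pos: [0.4408, -0.341, 0.0302]
tool_rot: [3.142, 0.0, -0.198]
contact_force: [-0.7, 0.5, -2.7]
opening: 0.016
grip_force: 35.0
```

Emit:
move_arm(rows=[[0, 0, -0.5, 0, 1], [0, 0, -0.5, 0, 1], [0, 0, 0, 0, 1]])

```text
time: 19.9
tool_pos: [0.4409, -0.3411, 0.0298]
tool_rot: [3.141, -0.0, -0.198]
contact_force: [-2.3, 1.6, 4.8]
opening: 0.0156
grip_force: 35.0
```

Emit:
move_arm(rows=[[0, 0, 0, 0, 0.2], [0, 0, 0, 0, -0.2], [0, 0, 0, 0, -0.2], [0, 0, 10, 0, -0.2], [0, 0, 30, 0, -0.2], [0, 0, 45, 0, -0.2], [0, 0, 45, 0, -0.2], [0, 0, 45, 0, -0.5], [0, 0, 45, 0, -1], [5, 10, 45, 0.05, -1], [9, 20, 5, 0.1, -1], [9, 20, 0, 0.1, -1]])

```text
time: 21.1
tool_pos: [0.4644, -0.291, 0.3024]
tool_rot: [3.138, -0.004, 0.055]
contact_force: [1.1, 0.2, -0.3]
opening: 0.0895
grip_force: 0.0
```

Emit:
move_arm(rows=[[12, 27, 0, 0.1, -1], [12, 27, 0, 0.1, -1], [12, 27, 0, 0.1, -1], [12, 27, 0, 0.1, -1], [12, 27, 0, 0.1, -1], [12, 27, 0, 0.1, -1], [12, 27, 0, 0.1, -1], [12, 27, 0, 0.1, -1], [12, 27, 0, 0.1, -1], [12, 27, 0, 0.1, -1], [12, 12, 0, 0.05, -1], [0, 0, 0, 0, -1]])

```text
time: 22.3
tool_pos: [0.5965, -0.0072, 0.2995]
tool_rot: [3.141, -0.001, 1.105]
contact_force: [-1.5, 0.1, -0.3]
opening: 0.092
grip_force: 0.0
```

Run:
```python
from h import *
st=monitor.observe(); print(st['tool_pos'],st['tool_rot'],st['contact_force'],st['opening'])
im=vision.read_camera('wrist'); np.save('w5.npy',im); t=vision.read_camera('top'); np.save('top5.npy',t)
save('w5.png',np.hstack([im[60:,130:430],cv2.resize(t[195:340,360:450],(300,360))[:360]]))
```

```text
[ 0.59647772 -0.0072186   0.29949877] [ 3.14115599e+00 -5.48116988e-04  1.10498489e+00] [-1.52472057  0.08186312 -0.3030923 ] 0.09201678873540098
```

View pics/w5.png

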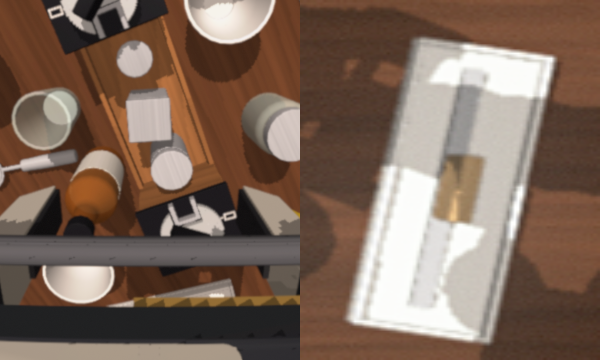

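The bar lies flat inside the tray, shown on the right at (450,190). The square tin's top is at about (150,118) in the left crop, i.e. (280,178) in the full picture. Next I measure it numerically.

Run:
```python
from h import *
im=np.load('w5.npy'); st=monitor.observe(); C=cam('wrist',st); h=cv2.cvtColor(im,cv2.COLOR_RGB2HSV)
for y in range(145,212,3): print(y,' '.join('%3d'%v if s<45 else ' ..' for v,s in zip(h[y,246:314:3,2],h[y,246:314:3,1])))
for nx,ny in((0,0),): print(proj(C,[[.597,-.009,.096],[.597,-.009,.006]]).round(1))
```

```text
145  ..  ..  ..  ..  ..  ..  ..  ..  ..  ..  ..  ..  ..  ..  ..  ..  ..  ..  ..  ..  ..  ..  ..
148  ..  ..  ..  ..  ..  ..  ..  ..  ..  ..  ..  ..  ..  ..  ..  ..  ..  ..  ..  ..  ..  ..  ..
151  ..  ..  ..  ..  ..  ..  92  93  93  94  94 105 110 134 144 146 145  ..  ..  ..  ..  ..  ..
154  ..  ..  ..  ..  .. 139 133 140 138 148 148 149 147 146 147 147 148  ..  ..  ..  ..  ..  ..
157  ..  ..  ..  ..  .. 150 152 150 152 154 156 160 156 156 153 159 166 159  ..  ..  ..  ..  ..
160  ..  ..  ..  .. 167 180 191 196 197 195 201 206 202 211 204 202 205 201  ..  ..  ..  ..  ..
163  ..  ..  ..  .. 204 203 203 203 202 201 203 204 200 209 203 202 204 201  ..  ..  ..  ..  ..
166  ..  ..  ..  .. 203 203 204 202 202 199 202 203 199 208 203 202 204 202  ..  ..  ..  ..  ..
169  ..  ..  ..  .. 199 204 203 202 201 200 202 204 199 207 203 202 203 201  ..  ..  ..  ..  ..
172  ..  ..  ..  .. 197 204 202 201 200 199 202 204 199 207 204 202 203 202  ..  ..  ..  ..  ..
175  ..  ..  ..  .. 197 203 202 202 199 198 202 203 199 205 204 202 202 201  ..  ..  ..  ..  ..
178  ..  ..  ..  .. 192 204 200 200 199 198 
[... 438 characters left out ...]
3  ..  ..  ..  ..  .. 203 200 199 199 199 199 200 199 199 207 199 200 201 175  ..  ..  ..  ..
196  ..  ..  ..  ..  .. 204 200 198 200 199 198 199 199 199 207 199 199 201 179 118 136  ..  ..
199  ..  ..  ..  ..  .. 203 201 199 199 200 199 198 195 191 200 190 184 176 151 115 137 128  ..
202  ..  ..  ..  ..  ..  ..  ..  ..  ..  ..  ..  ..  ..  88  91  92  93  92  92 123 137 130 120
205  ..  ..  ..  ..  ..  ..  ..  ..  ..  ..  ..  ..  84  87  89  91  92  94  93 133 138 131 121
208  ..  ..  ..  ..  ..  ..  ..  ..  ..  ..  ..  ..  83  87 101 131 148 149 143 153 140 150 126
211  ..  ..  ..  ..  ..  ..  ..  ..  ..  ..  ..  ..  86 117 164 141 162 188 199 207 181 154 135
[[280.3 178.7]
 [280.  164.4]]
```

Run:
```python
from h import *
im=np.load('w5.npy'); st=monitor.observe(); C=cam('wrist',st); h=cv2.cvtColor(im,cv2.COLOR_RGB2HSV)
m=((h[...,2]>176)&(h[...,1]<45)).astype(np.uint8)*255; k=np.zeros_like(m); k[150:201,250:308]=m[150:201,250:308]
c=max(cv2.findContours(k,0,2)[0],key=cv2.contourArea); P=onz(C,c.reshape(-1,2),.096)[:,:2]*1000
r=cv2.minAreaRect(P.astype(np.float32)); print(r)
# neighbours: round tops
g=np.zeros_like(m)
for nm,box,z in(('slim',(245,98,285,142),.080),('round',(280,205,330,255),.094)):
    k=np.zeros_like(m); x0,y0,x1,y1=box; k[y0:y1,x0:x1]=m[y0:y1,x0:x1]
    c=max(cv2.findContours(k,0,2)[0],key=cv2.contourArea); Q=onz(C,c.reshape(-1,2),z)[:,:2]*1000
    print(nm,cv2.minEnclosingCircle(Q.astype(np.float32)))
# top view pan & all-static check
C=cam('top'); t=np.load('top5.npy'); a=np.load('top.npy')
h=cv2.cvtColor(a,cv2.COLOR_RGB2HSV); m=((h[...,2]>150)&(h[...,1]<60)).astype(np.uint8)*255; k=np.zeros_like(m); k[243:317,84:162]=m[243:317,84:162]
c=max(cv2.findContours(k,0,2)[0],key=cv2.contourArea); print('pan',cv2.minAreaRect((onz(C,c.reshape(-1,2),.028)[:,:2]*1000).astype(np.float32)))
```

```text
((594.751953125, -9.290264129638672), (46.29924392700195, 46.427703857421875), 66.72212982177734)
slim ((610.2306518554688, 55.925262451171875), 18.837772369384766)
round ((591.3406372070312, -74.35392761230469), 23.925493240356445)
pan ((419.10052490234375, 330.6617126464844), (143.30770874023438, 144.44456481933594), 4.2502593994140625)
```

The tin's top is centred at (594.8,-9.3) with sides of about 46 mm. It is turned -0.30 from the rack and sits midway between its neighbours, so the fit is consistent. Grasp yaw is 1.165.

Emit:
move_arm(rows=[[-2, -2, -20, 0.06, -1], [0, 0, -35, 0, -1], [0, 0, -40, 0, -1], [0, 0, -40, 0, -1], [0, 0, -35, 0, -1], [0, 0, -25, 0, -1], [0, 0, -20, 0, -1], [0, 0, -15, 0, -1], [0, 0, -10, 0, -1], [0, 0, -4, 0, -1], [0, 0, 0, 0, -1], [0, 0, 0, 0, -1]])

```text
time: 23.6
tool_pos: [0.5943, -0.0113, 0.0561]
tool_rot: [3.14, -0.0, 1.161]
contact_force: [0.2, 0.4, -0.0]
opening: 0.0916
grip_force: 0.0
```

Emit:
move_arm(rows=[[0, 0, 0, 0, 1], [0, 0, 0, 0, 1], [0, 0, 0, 0, 1], [0, 0, 0, 0, 1], [0, 0, 0, 0, 1], [0, 0, 0, 0, 1], [0, 0, 0, 0, 1], [0, 0, 0, 0, 1]], newtons=30)

```text
time: 24.4
tool_pos: [0.594, -0.0111, 0.0553]
tool_rot: [3.141, -0.0, 1.162]
contact_force: [0.6, -0.8, -0.9]
opening: 0.0479
grip_force: 29.9
```

Emit:
move_arm(rows=[[0, 0, 3, 0, 1], [0, 0, 6, 0, 1], [0, 0, 10, 0, 1], [0, 0, 10, 0, 1], [0, 0, 10, 0, 1]])

```text
time: 24.9
tool_pos: [0.594, -0.011, 0.0955]
tool_rot: [3.141, -0.0, 1.162]
contact_force: [-0.3, -0.5, -1.6]
opening: 0.0475
grip_force: 29.9
```

Emit:
move_arm(rows=[[0, 0, 20, 0, 1], [0, 0, 35, 0, 1], [0, 0, 40, 0, 1], [0, 0, 40, 0, 1], [0, 0, 25, 0, 1], [0, 0, 10, 0, 1], [-5, 10, 0, 0.02, 1], [-10, 20, 0, 0.03, 1], [-13, 25, 0, 0.04, 1], [-13, 25, 0, 0.04, 1], [-13, 25, 0, 0.04, 1], [-13, 25, 0, 0.04, 1]])

```text
time: 26.1
tool_pos: [0.5247, 0.1204, 0.262]
tool_rot: [-3.137, 0.001, 1.375]
contact_force: [0.4, 0.1, -1.4]
opening: 0.0477
grip_force: 29.9
```

Emit:
move_arm(rows=[[-13, 25, 0, 0.04, 1], [-13, 25, 0, 0.04, 1], [-13, 25, 0, 0.04, 1], [-13, 25, 0, 0.04, 1], [-13, 25, 0, 0.04, 1], [-13, 25, 0, 0.04, 1], [-13, 25, 0, 0.03, 1], [-10, 20, 0, 0.02, 1], [-7, 10, 0, 0, 1], [0, 5, 0, 0, 1], [0, 0, 0, 0, 1], [0, 0, 0, 0, 1]])

```text
time: 27.3
tool_pos: [0.4192, 0.3283, 0.2639]
tool_rot: [-3.141, 0.001, 1.661]
contact_force: [0.6, -0.5, -2.2]
opening: 0.048
grip_force: 29.9
```

Emit:
move_arm(rows=[[0, 0, -20, 0, 1], [0, 0, -35, 0, 1], [0, 0, -40, 0, 1], [0, 0, -35, 0, 1], [0, 0, -25, 0, 1], [0, 0, -14, 0, 1], [0, 0, -8, 0, 1], [0, 0, -4, 0, 1], [0, 0, -2, 0, 1], [0, 0, 0, 0, 1], [0, 0, 0, 0, 1]])

```text
time: 28.4
tool_pos: [0.4193, 0.3292, 0.082]
tool_rot: [3.14, -0.001, 1.662]
contact_force: [-0.8, -0.8, -2.3]
opening: 0.0476
grip_force: 29.9
```

Emit:
move_arm(rows=[[0, 0, -1, 0, 1], [0, 0, -1, 0, 1], [0, 0, 0, 0, 1], [0, 0, 0, 0, 1]])

```text
time: 28.8
tool_pos: [0.4188, 0.329, 0.0793]
tool_rot: [3.142, -0.0, 1.662]
contact_force: [-0.2, -0.3, -3.1]
opening: 0.0481
grip_force: 29.9
```

Emit:
move_arm(rows=[[0, 0, -0.5, 0, 1], [0, 0, -0.5, 0, 1], [0, 0, -0.5, 0, 1], [0, 0, -0.5, 0, 1], [0, 0, 0, 0, 1]])

```text
time: 29.3
tool_pos: [0.4188, 0.329, 0.0773]
tool_rot: [3.142, 0.0, 1.662]
contact_force: [-0.1, -0.3, -0.7]
opening: 0.0483
grip_force: 29.9
```

Emit:
move_arm(rows=[[0, 0, -0.3, 0, 1], [0, 0, 0, 0, 1]])

```text
time: 29.5
tool_pos: [0.4189, 0.329, 0.0772]
tool_rot: [3.141, -0.0, 1.662]
contact_force: [-0.3, -0.5, 2.5]
opening: 0.0482
grip_force: 29.9
```

Emit:
move_arm(rows=[[0, 0, 0, 0, 0], [0, 0, 0, 0, -0.5], [0, 0, 0, 0, -1], [0, 0, 0, 0, -1], [0, 0, 0, 0, -1], [0, 0, 20, 0, -1], [0, 0, 40, 0, -1], [0, 0, 45, 0, -1], [0, 0, 45, 0, -1], [0, 0, 40, 0, -1], [0, 0, 30, 0, -1], [0, 0, 0, 0, -1]])

```text
time: 30.7
tool_pos: [0.4204, 0.3299, 0.3017]
tool_rot: [3.133, -0.004, 1.662]
contact_force: [-0.4, -0.1, -0.5]
opening: 0.0916
grip_force: 0.0
```

Emit:
move_arm(rows=[[-5, -30, 0, 0, -1], [-5, -40, 0, 0, -1], [-5, -40, 0, 0, -1], [-5, -40, 0, 0, -1], [-5, -40, 0, 0, -1], [-5, -40, 0, 0, -1], [-5, -40, 0, 0, -1], [-5, -40, 0, 0, -1], [0, 0, 0, 0, -1], [0, 0, 0, 0, -1]])

```text
time: 31.7
tool_pos: [0.3786, 0.0184, 0.2964]
tool_rot: [-3.141, -0.001, 1.659]
contact_force: [-0.5, 0.3, 1.3]
opening: 0.0916
grip_force: 0.0
```

Run:
```python
from h import *
st=monitor.observe(); print(st['time'],st['tool_pos'])
t=vision.read_camera('top'); s=vision.read_camera('scene')
save('fin.png',np.vstack([t[130:350,60:460],cv2.resize(s[150:310,90:460],(400,173))]),1.5)
C=cam('top'); h=cv2.cvtColor(t,cv2.COLOR_RGB2HSV)
print(proj(C,[[.4191,.3307,.028],[.4191,.3307,.118]]))
```

```text
31.7 [0.37856453 0.01843268 0.29635879]
[[122.1082935  280.00879101]
 [109.38930474 283.08362054]]
```

View pics/fin.png

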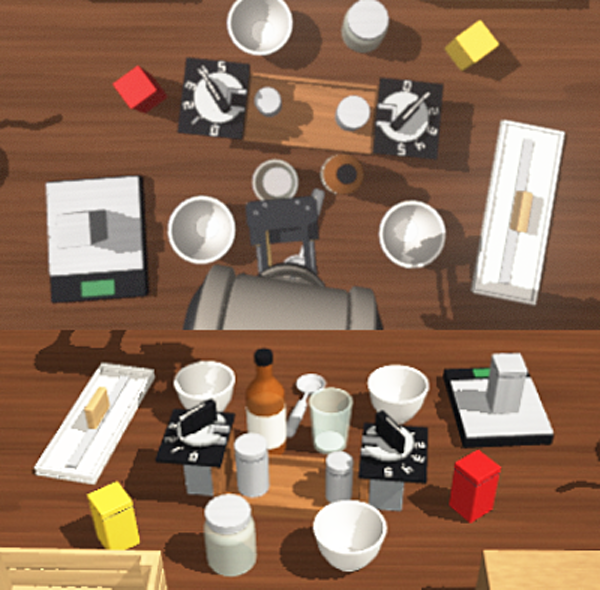

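The tin stands upright on the pan, its top at (75,229) against (74,230) expected. The bar lies flat in the tray at (522,212), the dials read 4 and 1, and both round tins are still in the rack. Everything else is where it was.

```bash
python3 -c "
from h import *
print(workorder.hand_in())"
```

```text
the job is handed in; nothing more can be done
None
```

The job is handed in at about 32 s of the 72 s allowed: dials at 4 and 1, bar flat in the tray, square tin upright in the middle of the pan, and both round tins and everything else left in place; the judge gave no verdict back.

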